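# Press the grease pen onto the vise's tilted nipple and hold it

## Task

Take the grease pen out of its wooden stand by its thin square barrel, gripping gently (under 50 N), and press its cupped mouth squarely onto the tilted button-head nipple of the carver's vise until the nipple clicks down into its seat. Push with no more than about 40 N, leave the other things on the desk alone, and finish while still holding the pen there, pushed against the nipple's spring.

Things in the scene. Friction and masses are not known exactly. Their poses are not given: they have to be found in the camera images.
- pen: Steel grease pen, 96 mm long, 0.16 kg, upright in the stand. Origin: centre of the open mouth at its lower end; z up along the pen. Mouth: cup 30 mm outside, bore 20 mm flaring to 24 at the rim, 12 mm deep to a flat roof. Collar 38 mm across at z = 30-36 mm; above it the square barrel, 24 x 24 mm, flats facing its x and y, z = 36-88 mm: grasp it there, tips above the collar. Round cap to 96 mm.
- stand: Wooden block 90 x 90 x 30 mm, fixed to the desk, with one round hole of 33 mm in its middle, 20 mm deep, in which the pen stands. Origin: centre of the underside, z up.
- vise: Dark steel vise, fixed. Base 210 x 120 x 30 mm, from x = -50 to 160 mm of its own. Origin: underside, straight below the nipple's swivel axis, which lies 52 mm up, along x, between two ears (62 mm high, 30 mm to each side in x). Jaws with a clamped wooden blank: x = 74-154 mm, 75 mm high. The nipple leans to the vise's +y side; its swivel is stiff and does not move in the work.
- nipple_tip (a point): Centre of the flat top of the brass button-head nipple; z points outward along the nipple, which leans 0.25 to 0.6 rad from vertical. Head 16 mm across, 8 mm long, on a 10 mm stem. The tip is 50 mm from the swivel axis and 24 mm beyond the 22 mm wide sleeve it sinks into; the point moves with the head.
- nipple (a joint): How far the nipple is pressed in along its axis, in m: 0 at rest, 0.009 at its hard stop. It stands firm up to about 13 N, then gives with a click: the push-back falls to 9 N at 2.5 mm, 7 N at 5 mm and 5 N at the stop. Beyond 7 mm it is clicked down; it springs back out if let go.
- bowl: Bystander: steel bowl, 100 mm across, 40 mm high; origin at the centre of its underside.
- knife: Bystander: yellow utility knife lying flat, 150 mm long (along its x), 26 mm wide, 18 mm high; origin on its underside, near the middle.
- glue: Bystander: glue bottle, 44 mm across, 110 mm high; origin at the centre of its underside.
There are look-alikes about, which are no part of the job. There is more than one size of the stand; the one meant has the size given above.

How it is judged:
By the outcome, as a careful person would: the job done as asked, in the order asked, and still so for the second after the job is handed in, while the arm keeps its last pose, push and grip.
It also fails if it takes over 48 s, if anything falls off the work surface, if the arm or the gripper's body presses on something with over 40 N, if the wrist force passes 120 N, or if a joint passes its speed limit or range.

## Robot

A 7-joint arm with a two-finger parallel gripper is mounted at the origin on the work surface. World frame = base frame: x ahead of the robot, y to its left, z up, the work surface at z = 0. Lengths are in m, angles in rad, forces in N, time in s.
With the tool pointing down it reaches from about 0.425 to 0.925 m from the base axis. Payload 6.8 kg.
Tool frame: the origin (TCP) lies at the very end of the fingers, on their centre line; the grasp point (between the pads) lies 19 mm behind it (bot.grasp_offset is the distance from the TCP to the grasp point, in m); z points along the fingers, x is the direction in which the jaws open and shut, and the axes are right-handed (so a half turn about z gives the same grasp; the last joint's range is limited). The gripper opens to 85 mm and grips with 20 to 120 N. Pads are 22 mm wide; open, the fingers measure 114 mm over their backs; the gripper's body (76 mm by 85 mm) begins 54 mm behind the grasp point. The pads swing forward as they close: fully open they stand 13 mm farther back than shut.
Start: joints at [-1.279, 0.477, 0.022, 1.555, -0.011, 1.109, -0.083], TCP at [0.263, 0.622, 0.231] pointing down, gripper open.
Joint ranges: [-2.96, 2.96], [-0.34, 2.1], [-1.41, 1.46], [0.24, 2.44], [-1.37, 4.51], [0.17, 1.92], [-2.96, 2.96]. Speed limits (rad/s): [2.39, 2.39, 3.14, 3.14, 3.14, 3.14, 3.14].

## Interface

Orientations are given as a rotation vector (axis times angle).
In Python, from cell import bot gives the robot as it stands.
- The arm moves only by the tool jog_arm, never from a script. Its argument "steps" is a list of rows, each a list of 7 numbers: the finger opening in m, from 0 to 0.0854, then the shift along the tool's x, y, z in m, then the turn, a rotation vector about the tool's x, y, z in rad. In form: [[grip, tx, ty, tz, ax, ay, az], ...]. A call has 1 to 12 rows; each row shifts and turns the commanded pose from where the row before left it, along the tool's axes as they then stand; what a row does not reach is not made up. A row lasts 1/10 s, in which the tool goes at most 50 mm and 8.59 degrees, less where a joint would pass 70% of its speed; a pose out of reach is approached as far as the arm can. A call is refused whole if a number of a shift passes 0.05 or a number of a turn 0.15, either way. A call with a gripper value outside its range is refused whole. The fingers move at their own pace and stop on an object; "grip_force" is the grip in N (left out, the last holds). Time passes only in rows, so rows that do not move let the fingers close. It gives the time, the measured TCP pose, the force and the opening at its end, in the units of the state.
- bot.sense(): the state, without advancing time (a new reading comes with each control period).
- bot.capture(name): name is "scene" or "top" or "wrist"; returns the picture (384x512x3 uint8, red, green, blue); there is no depth.
- bot.camera_info(name): a dict with "mtx" (3x3 intrinsics, pixels), "R" (3x3) and "t" (3): a world point X has camera coordinates R X + t. Camera axes: x right, y down, z forward; pixel columns grow to the right and rows downward; lengths in m; the calibration is good to about 2 mm. A picture is of the moment at which its call begins: read the wrist's pose just before it. camera_info takes no time and is no camera call; for the wrist camera it gives the pose at the moment of the call.
- bot.close_job(): hands the job in, once; it reports no verdict.
The state is a dict: "t": time; "q": joint angles; "joint_velocities": joint speeds; "joint_efforts": joint torques, N m; "tcp_pos": TCP position; "ee_rot": TCP orientation; "ft_force": force on the tool from outside, world axes, zero at the start; "moment": the same for the moment, N m; "width": finger opening in m.
Only numpy, scipy, OpenCV 4.12 (cv2) and the standard library are available. Lean on these libraries where they do the work, as an engineer would, in place of code of your own. Each camera call takes 0.05 s, during which the arm holds its last target.

## Working session

There is one attempt and no reset: what is moved stays moved. The work goes in short steps, Python scripts to look and compute and a tool call to move; the robot and the scene stay as the last step left them, time stands still between calls to the robot, and variables do not carry over. Pictures are saved under pics/ and viewed, and the job is handed in when it is done.

Besides the shell and the picture viewer there is one more tool, called after "Emit:" as name([rows], argument=value, ...), one row to a line, values as JSON. jog_arm: Moves the arm, as the interface text tells. Its arguments: {"type":"object","properties":{"steps":{"type":"array","items":{"type":"array","items":{"type":"number"}}},"grip_force":{"type":"number"}},"required":["steps"]}

```bash
ls; mkdir -p pics
python3 - <<'E'
from cell import bot
import cv2,numpy as np
s=bot.sense();print({k:np.round(v,4).tolist() for k,v in s.items()}, bot.grasp_offset)
for n in ["scene","top","wrist"]:
    im=bot.capture(n);cv2.imwrite(f"pics/{n}0.png",im[:,:,::-1])
    c=bot.camera_info(n);print(n,np.round(c["mtx"],1).tolist(),np.round(c["R"],3).tolist(),np.round(c["t"],3).tolist())
E
```

```text
pics
{'t': 0.0, 'q': [-1.2791, 0.4778, 0.0224, 1.5565, -0.0115, 1.1093, -0.0831], 'joint_velocities': [0.0005, 0.0001, -0.0001, -0.0005, -0.0022, 0.0007, 0.0002], 'joint_efforts': [-0.0004, -59.6438, 1.6074, -28.1202, 0.0124, 0.0091, -0.0], 'tcp_pos': [0.2625, 0.6212, 0.2303], 'ee_rot': [2.6174, 1.7354, -0.0023], 'ft_force': [-0.4836, -0.3315, 0.1318], 'moment': [0.0243, 0.002, 0.0247], 'width': 0.0854} 0.0187
scene [[361.5, 0.0, 259.5], [0.0, 361.5, 190.0], [0.0, 0.0, 1.0]] [[-0.325, 0.946, 0.003], [0.697, 0.242, -0.675], [-0.639, -0.218, -0.738]] [0.175, -0.325, 1.361]
top [[457.4, 0.0, 258.4], [0.0, 457.4, 195.8], [0.0, 0.0, 1.0]] [[-0.075, -0.997, -0.003], [-0.976, 0.074, -0.206], [0.205, -0.013, -0.979]] [0.035, 0.567, 1.255]
wrist [[327.6, 0.0, 255.1], [0.0, 327.6, 189.3], [0.0, 0.0, 1.0]] [[0.389, 0.921, -0.001], [0.88, -0.372, 0.295], [0.272, -0.116, -0.955]] [-0.675, -0.038, 0.379]
```

View pics/scene0.png

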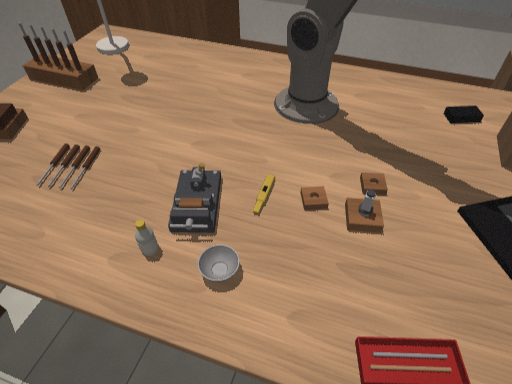

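View pics/top0.png

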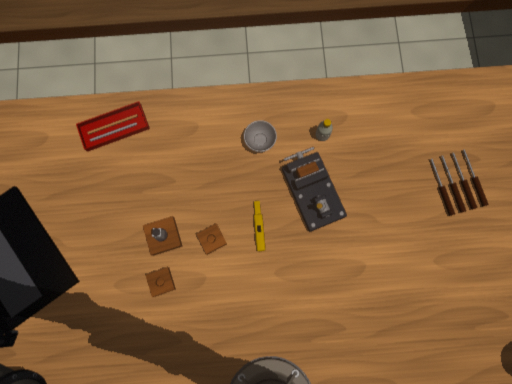

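View pics/wrist0.png

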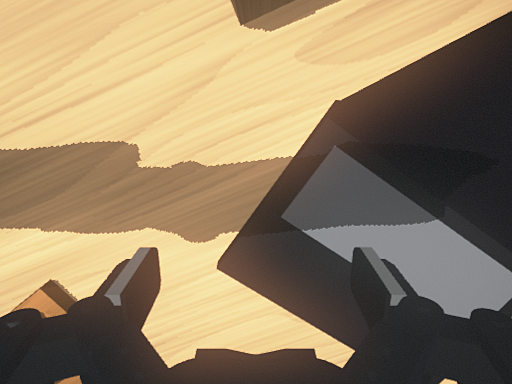

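The scene view shows the pen in the largest block at about (366,210), and the vise at (197,200) with its nipple at (199,172). In the top view the pen is at about (160,235) and the nipple at about (322,206). I'll zoom in on both.

```bash
cat > h.py <<'E'
import numpy as np,cv2
from cell import bot
def ray(n,u,v,c=None):
    c=c or bot.camera_info(n); R=np.array(c["R"]);t=np.array(c["t"]);K=np.array(c["mtx"])
    return -R.T@t, R.T@np.linalg.inv(K)@np.array([u,v,1.])
def onz(n,u,v,z,c=None):
    o,d=ray(n,u,v,c); return o+d*(z-o[2])/d[2]
def proj(n,X,c=None):
    c=c or bot.camera_info(n); p=np.array(c["mtx"])@(np.array(c["R"])@np.array(X)+np.array(c["t"])); return p[:2]/p[2]
def tri(l):
    A=np.zeros((3,3));b=np.zeros(3)
    for n,u,v,*c in l:
        o,d=ray(n,u,v,*c);d/=np.linalg.norm(d);P=np.eye(3)-np.outer(d,d);A+=P;b+=P@o
    X=np.linalg.solve(A,b);return X
def crop(src,dst,x0,y0,w,h,k):
    im=cv2.imread(src)[y0:y0+h,x0:x0+w]; cv2.imwrite(dst,cv2.resize(im,None,fx=k,fy=k,interpolation=cv2.INTER_CUBIC))
E
python3 - <<'E'
from h import *
crop("pics/top0.png","pics/tA.png",135,205,100,100,6)
crop("pics/top0.png","pics/tB.png",270,140,90,100,6)
crop("pics/scene0.png","pics/sA.png",290,160,110,85,7)
crop("pics/scene0.png","pics/sB.png",155,155,90,85,7)
print(onz("top",162,236,.03),onz("top",160,281,.03),onz("top",210,238,.03),onz("top",322,206,.1),proj("wrist",[.6,.2,.1]))
E
```

```text
[0.47651398 0.27817746 0.03      ] [0.34918712 0.28784769 0.03      ] [0.46032487 0.14032352 0.03      ] [ 0.51702804 -0.18048597  0.1       ] [ 56.33107205 533.58588033]
```

View pics/tA.png

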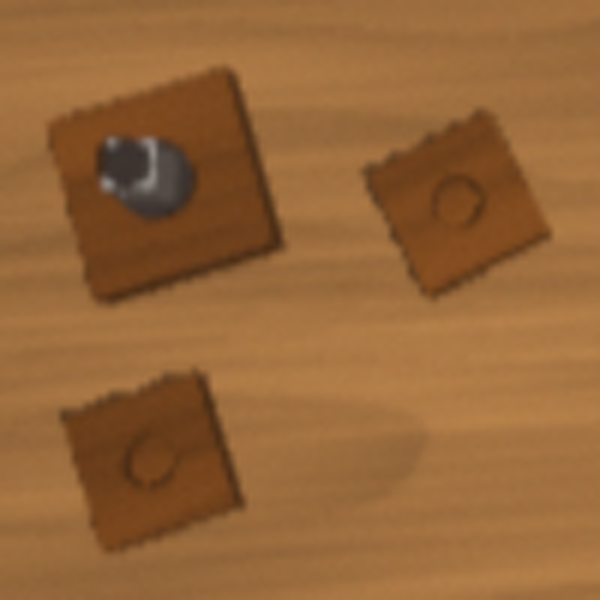

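View pics/tB.png

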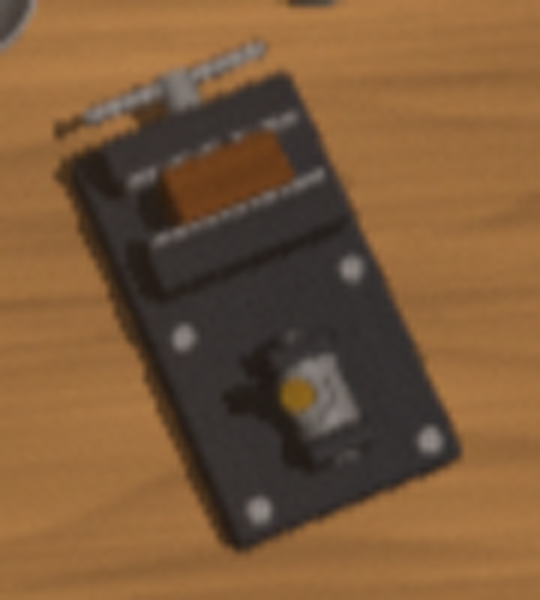

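View pics/sA.png

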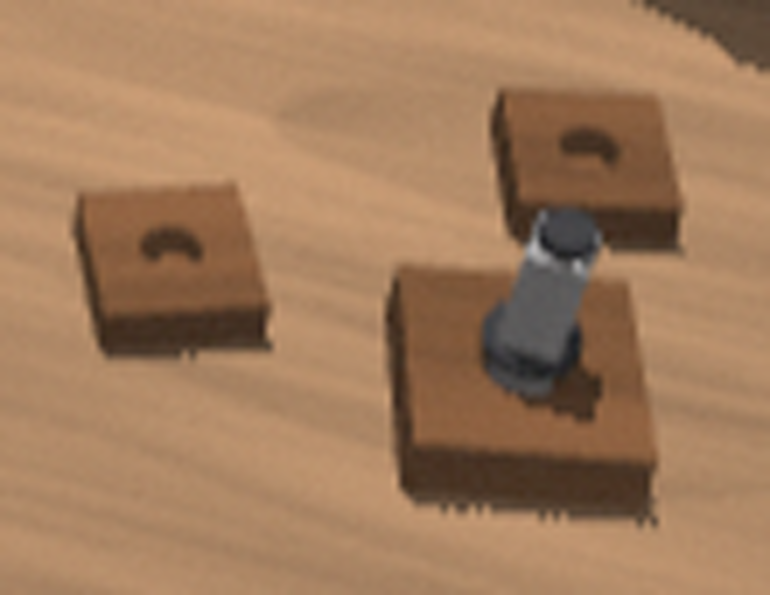

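View pics/sB.png

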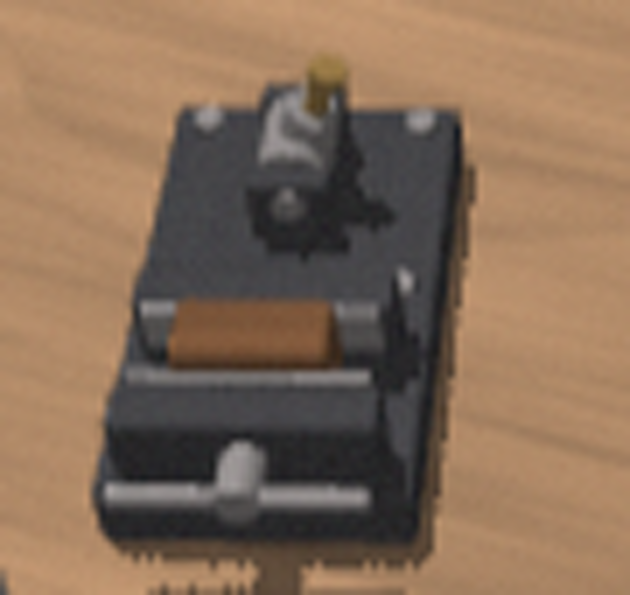

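Run:
```python
from h import *
from scipy.spatial.transform import Rotation as Ro
np.set_printoptions(precision=4,suppress=True)
s=bot.sense();T=Ro.from_rotvec(s['ee_rot']).as_matrix();print("T",T)
c=bot.camera_info("wrist");R=np.array(c["R"]);o=-R.T@np.array(c["t"])
print("cam in tool",T.T@(o-s['tcp_pos']),"axes cols",T.T@R.T)
print("tcp px",proj("wrist",s['tcp_pos']))
a=lambda x,y:(135+x/6,205+y/6)
b=lambda x,y:(270+x/6,140+y/6)
for p in [(50,125),(230,68),(280,245),(100,300)]: print("stand",onz("top",*a(*p),.03))
print("pencap",tri([("top",*a(125,163)),("scene",290+568/7,160+234/7)]),onz("top",*a(125,163),.106),onz("scene",290+568/7,160+234/7,.106))
P=[onz("top",*b(*p),.03) for p in [(460,455),(240,545),(183,337),(351,268),(430,440),(259,511)]];print("vise",np.array(P))
print("tip",tri([("top",*b(297,395)),("scene",155+327/7,155+70/7)]))
```

```text
T [[ 0.3892  0.9212 -0.0005]
 [ 0.9212 -0.3892 -0.0013]
 [-0.0014  0.0001 -1.    ]]
cam in tool [ 0.0002 -0.0753 -0.1425] axes cols [[ 1.     -0.0004  0.0006]
 [ 0.0002  0.9555  0.295 ]
 [-0.0007 -0.295   0.9555]]
tcp px [254.4452 251.1416]
stand [0.5102 0.3312 0.03  ]
stand [0.5315 0.2434 0.03  ]
stand [0.4439 0.2227 0.03  ]
stand [0.4242 0.3094 0.03  ]
pencap [0.4788 0.2802 0.0999] [0.4779 0.279  0.106 ] [0.4849 0.2795 0.106 ]
vise [[ 0.495  -0.2596  0.03  ]
 [ 0.4593 -0.149   0.03  ]
 [ 0.5633 -0.1312  0.03  ]
 [ 0.5916 -0.2169  0.03  ]
 [ 0.5034 -0.246   0.03  ]
 [ 0.4751 -0.1598  0.03  ]]
tip [ 0.5192 -0.1748  0.0937]
```

Emit:
jog_arm([
  [0.085,-0.0195,0.0276,0,0,0,0],
  [0.085,-0.0195,0.0276,0,0,0,0],
  [0.085,-0.0195,0.0276,0,0,0,0],
  [0.085,-0.0195,0.0276,0,0,0,0],
  [0.085,-0.0195,0.0276,0,0,0,0],
  [0.085,-0.0195,0.0276,0,0,0,0],
  [0.085,-0.0195,0.0276,0,0,0,0],
  [0.085,-0.0195,0.0276,0,0,0,0],
  [0.085,-0.0195,0.0276,0,0,0,0],
  [0.085,-0.0195,0.0276,0,0,0,0],
  [0.085,-0.0195,0.0276,0,0,0,0],
  [0.085,-0.0195,0.0276,0,0,0,0],
])

```text
t: 1.35
tcp_pos: [0.4772, 0.2759, 0.2312]
ee_rot: [-2.618, -1.736, 0.0]
ft_force: [0.6, 0.2, 0.4]
width: 0.085
```

Emit:
jog_arm([
  [0.085,0,0,0,0,0,0.14],
  [0.085,0,0,0,0,0,0.14],
  [0.085,0,0,0,0,0,0.14],
  [0.085,0,0,0,0,0,0.14],
  [0.085,0,0,0,0,0,0.09],
  [0.085,0,0,0,0,0,0],
  [0.085,0,0,0,0,0,0],
])

```text
t: 2.05
tcp_pos: [0.4766, 0.2773, 0.2312]
ee_rot: [3.034, 0.813, -0.0]
ft_force: [-0.4, 0.1, 0.0]
width: 0.0848
```

Run:
```python
from h import *
s=bot.sense();print(s['t'],s['tcp_pos'],s['ee_rot'],s['q'],s['ft_force'])
c=bot.camera_info("wrist");np.savez("w1.npz",**{k:np.array(v) for k,v in c.items()})
cv2.imwrite("pics/w1.png",bot.capture("wrist")[:,:,::-1])
```

```text
2.05 [0.47657473 0.27734914 0.23116452] [ 3.03438260e+00  8.13226463e-01 -4.13734802e-04] [-0.8583487   0.27653389  0.26479264  1.86844863 -0.08456398  1.00769605
 -0.03423733] [-0.411198    0.08106299  0.0079284 ]
```

View pics/w1.png

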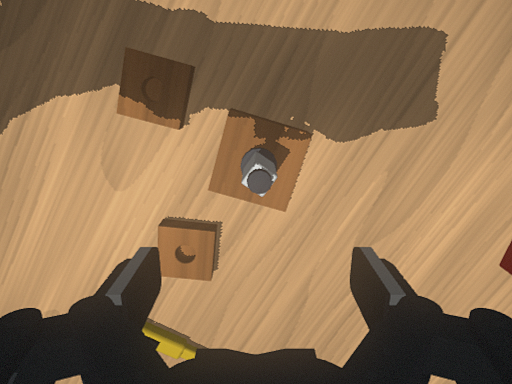

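The wrist view shows the stand centred at about (261,160), with the cap at (260,181) between the fingers. I'll zoom in to read the barrel's yaw.

Run:
```python
from h import *
crop("pics/w1.png","pics/w1z.png",225,135,70,70,8)
```

```text
(no output)
```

View pics/w1z.png

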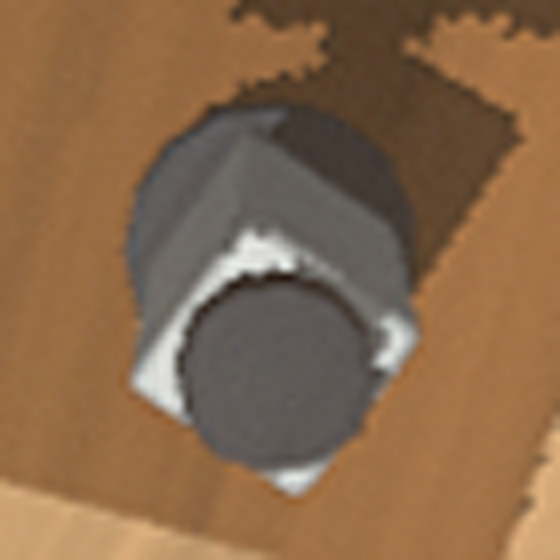

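Run:
```python
from h import *
np.set_printoptions(precision=4,suppress=True)
c=dict(np.load("w1.npz"))
P=np.array([onz("wrist",225+x/8,135+y/8,.098,c) for x,y in [(258,232),(418,335),(297,490),(135,383)]]);print(P,P.mean(0))
for i in range(4):
    d=P[(i+1)%4]-P[i];print(np.linalg.norm(d),np.degrees(np.arctan2(d[1],d[0])))
print("cap",onz("wrist",225+277/8,135+372/8,.106,c))
print("collar",onz("wrist",225+270/8,135+240/8,.046,c))
S=[onz("wrist",*p,.03,c) for p in [(230,108),(312,131),(286,211),(208,189)]];print(np.array(S),np.mean(S,0))
```

```text
[[0.4718 0.2898 0.098 ]
 [0.4926 0.2886 0.098 ]
 [0.4902 0.2667 0.098 ]
 [0.4686 0.2685 0.098 ]] [0.4808 0.2784 0.098 ]
0.0208595796734654 -3.3183179567213505
0.022045534666197554 -96.31332251570286
0.02165875810605384 175.28199414518681
0.021574184668333163 81.510357776054
cap [0.4802 0.2792 0.106 ]
collar [0.4798 0.2797 0.046 ]
[[0.4265 0.3134 0.03  ]
 [0.5116 0.3356 0.03  ]
 [0.5348 0.2463 0.03  ]
 [0.4471 0.2255 0.03  ]] [0.48   0.2802 0.03  ]
```

Emit:
jog_arm([
  [0.085,0,0,0.0,0,0,0.125],
  [0.085,0,0,0.0,0,0,0.125],
  [0.085,0,0,0.0,0,0,0.125],
  [0.085,0,0,0.0,0,0,0.125],
  [0.085,0,0,0.0,0,0,0.123],
  [0.085,0.004,-0.002,0.03,0,0,0],
  [0.085,0,0,0.03,0,0,0],
  [0.085,0,0,0.03,0,0,0],
  [0.085,0,0,0,0,0,0],
  [0.085,0,0,0,0,0,0],
])

```text
t: 3.1
tcp_pos: [0.481, 0.2788, 0.1416]
ee_rot: [3.137, -0.159, -0.001]
ft_force: [0.4, 0.4, 0.1]
width: 0.0854
```

Run:
```python
from h import *
s=bot.sense();print(s['t'],s['tcp_pos'],s['ee_rot'],s['q'],s['ft_force'])
c=bot.camera_info("wrist");np.savez("w2.npz",**{k:np.array(v) for k,v in c.items()})
cv2.imwrite("pics/w2.png",bot.capture("wrist")[:,:,::-1])
crop("pics/w2.png","pics/w2z.png",205,135,100,100,7)
```

```text
3.1 [0.4810153  0.27877131 0.14158655] [ 3.13698766e+00 -1.59125887e-01 -7.63003175e-04] [-0.91043855  0.40243643  0.34453883  1.94523265 -0.18098246  0.82424321
 -0.56915947] [0.44928288 0.43012475 0.05177829]
```

View pics/w2z.png

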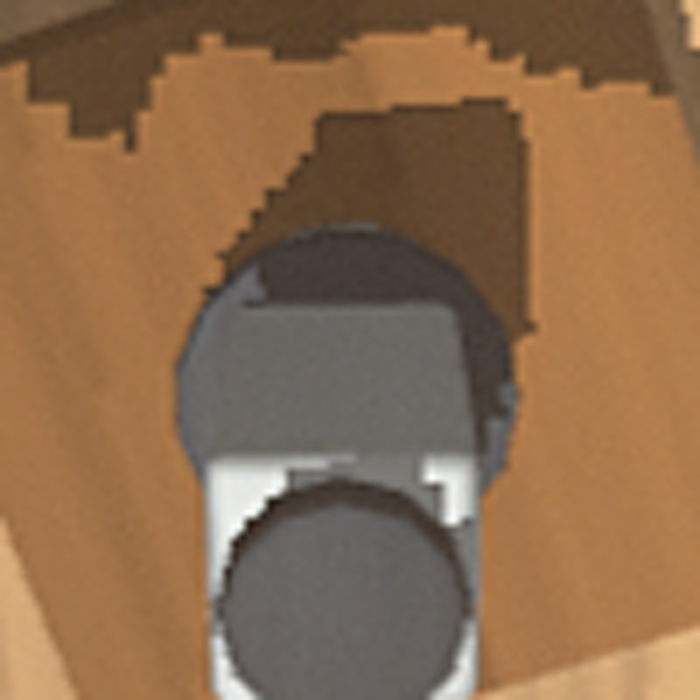

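The barrel is square to the fingers, within about 1°, and centred at column 254. I'll descend and grip at 42 N.

Emit:
jog_arm([
  [0.085,0,0,0.025,0,0,0],
  [0.085,0,0,0.025,0,0,0],
  [0.085,0,0,0.02,0,0,0],
  [0.085,0,0,0.018,0,0,0],
  [0.085,0,0,0,0,0,0],
  [0.015,0,0,0,0,0,0],
  [0.015,0,0,0,0,0,0],
  [0.015,0,0,0,0,0,0],
  [0.015,0,0,0,0,0,0],
  [0.015,0,0,0,0,0,0],
  [0.015,0,0,0,0,0,0],
  [0.015,0,0,0,0,0,0],
], grip_force=42)

```text
t: 4.35
tcp_pos: [0.4813, 0.2792, 0.054]
ee_rot: [-3.137, 0.16, -0.001]
ft_force: [-1.4, -1.2, 7.1]
width: 0.0236
```

Emit:
jog_arm([
  [0.015,0,0,-0.01,0,0,0],
  [0.015,0,0,-0.02,0,0,0],
  [0.015,0,0,-0.03,0,0,0],
  [0.015,0,0,-0.03,0,0,0],
  [0.015,0,0,-0.03,0,0,0],
  [0.015,0,0,-0.03,0,0,0],
  [0.015,0,0,-0.02,0,0,0],
  [0.015,0,0,0,0,0,0],
])

```text
t: 5.15
tcp_pos: [0.4824, 0.2796, 0.2265]
ee_rot: [-3.134, 0.161, -0.006]
ft_force: [0.6, -0.1, -2.0]
width: 0.0238
```

Run:
```python
from h import *
s=bot.sense();print(s['t'],s['tcp_pos'],s['ee_rot'],s['q'],s['ft_force'],s['width'])
cv2.imwrite("pics/w3.png",bot.capture("wrist")[:,:,::-1])
cv2.imwrite("pics/s3.png",bot.capture("scene")[:,:,::-1])
crop("pics/s3.png","pics/s3z.png",300,100,130,130,4)
a=cv2.imread("pics/w3.png");b=cv2.resize(cv2.imread("pics/s3z.png"),(384,384));cv2.imwrite("pics/c3.png",cv2.resize(np.hstack([a,b]),(800,343)))
```

```text
5.15 [0.48238659 0.27958139 0.22648075] [-3.13360992  0.16051489 -0.00641021] [-0.94717124  0.29547664  0.38101521  1.87000915 -0.13034678  0.99448771
 -0.61285842] [ 0.58183372 -0.06112951 -2.03559366] 0.02377034185969833
```

View pics/c3.png

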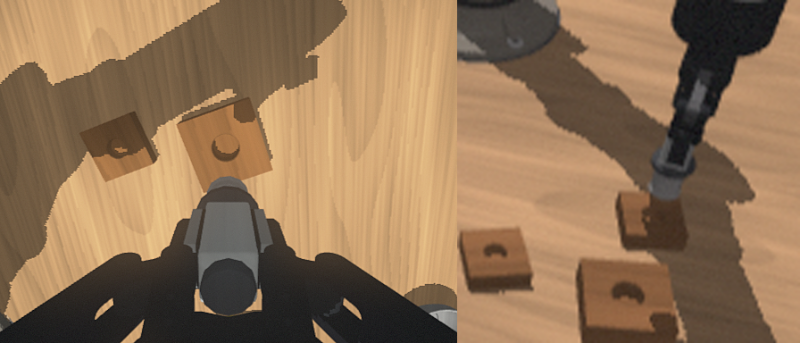

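Emit:
jog_arm([
  [0.015,0.007,0.03,0,0,0,0],
  [0.015,0.007,0.041,0,0,0,0],
  [0.015,0.007,0.041,0,0,0,0],
  [0.015,0.007,0.041,0,0,0,0],
  [0.015,0.007,0.041,0,0,0,0],
  [0.015,0.007,0.041,0,0,0,0],
  [0.015,0.007,0.041,0,0,0,0],
  [0.015,0.007,0.041,0,0,0,0],
  [0.015,0.007,0.041,0,0,0,0],
  [0.015,0.007,0.041,0,0,0,0],
  [0.015,0.007,0.041,0,0,0,0],
  [0.015,0.007,0.04,0,0,0,0],
])

```text
t: 6.45
tcp_pos: [0.5143, -0.2085, 0.2216]
ee_rot: [-3.137, 0.16, 0.005]
ft_force: [1.1, -0.8, -2.2]
width: 0.0232
```

Emit:
jog_arm([
  [0.015,-0.04,0.01,0,0,0,0],
  [0.015,0,0,0,0,0,0],
  [0.015,0,0,0,0,0,0],
])

```text
t: 6.75
tcp_pos: [0.4731, -0.2129, 0.2218]
ee_rot: [-3.136, 0.163, 0.004]
ft_force: [0.2, 1.2, -1.7]
width: 0.0233
```

```bash
cat > look.py <<'E'
from h import *
import sys
n=sys.argv[1]
s=bot.sense();print(s['t'],s['tcp_pos'],s['ee_rot'],s['q'],s['ft_force'],s['width'])
c=bot.camera_info("wrist");np.savez(n+".npz",**{k:np.array(v) for k,v in c.items()},tcp=s['tcp_pos'],rv=s['ee_rot'])
cv2.imwrite(f"pics/{n}.png",bot.capture("wrist")[:,:,::-1])
E
python3 look.py v1
```

```text
6.75 [ 0.47307573 -0.2129393   0.22184693] [-3.13645025  0.1627718   0.00449007] [-0.22258362  0.26001271  0.62883563  1.96619    -0.18370456  0.97443375
  0.39080978] [ 0.23967629  1.17284882 -1.74965579] 0.023341301761384638
```

View pics/v1.png

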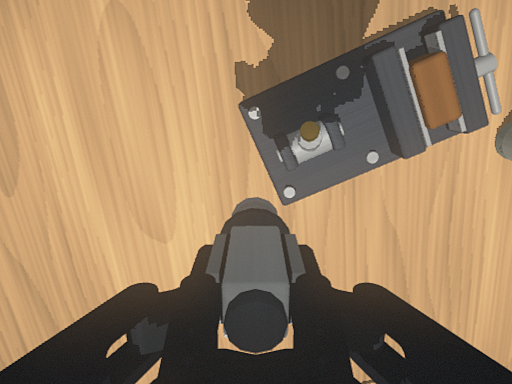

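The vise is in clear view: the nipple head is at about (310,131) and the base bolts at (254,113), (290,192), (373,157) and (343,72). I'll take a second view from a shifted pose.

Emit:
jog_arm([
  [0.015,0.03,0,0,0,0,0],
  [0.015,0.03,0,0,0,0,0],
  [0.015,0.03,0,0,0,0,0],
  [0.015,0,0,0,0,0,0],
  [0.015,0,0,0,0,0,0],
])

```text
t: 7.3
tcp_pos: [0.565, -0.221, 0.2223]
ee_rot: [3.138, -0.157, -0.002]
ft_force: [0.0, 0.1, -1.7]
width: 0.0233
```

```bash
python3 look.py v2
python3 - <<'E'
from h import *
v1=dict(np.load("v1.npz"));v2=dict(np.load("v2.npz"))
print(proj("w",[.519,-.175,.1],v1),proj("w",[.519,-.175,.1],v2))
crop("pics/v1.png","pics/v1z.png",235,60,150,150,5)
p=proj("w",[.519,-.175,.1],v2).astype(int)
x0,y0=p[0]-75,60;print(x0,y0)
crop("pics/v2.png","pics/v2z.png",x0,y0,150,150,5)
E
```

```text
7.3 [ 0.56497001 -0.22099221  0.22226254] [ 3.13755552e+00 -1.56551177e-01 -2.46812347e-03] [-0.17848489  0.42043805  0.5982986   1.76504143 -0.26904593  1.04028341
  0.41740481] [ 0.0293561   0.10683834 -1.73689277] 0.023335580849988654
[307.6084994  131.64558643] [192.61739481 133.02526635]
117 60
```

View pics/v1z.png

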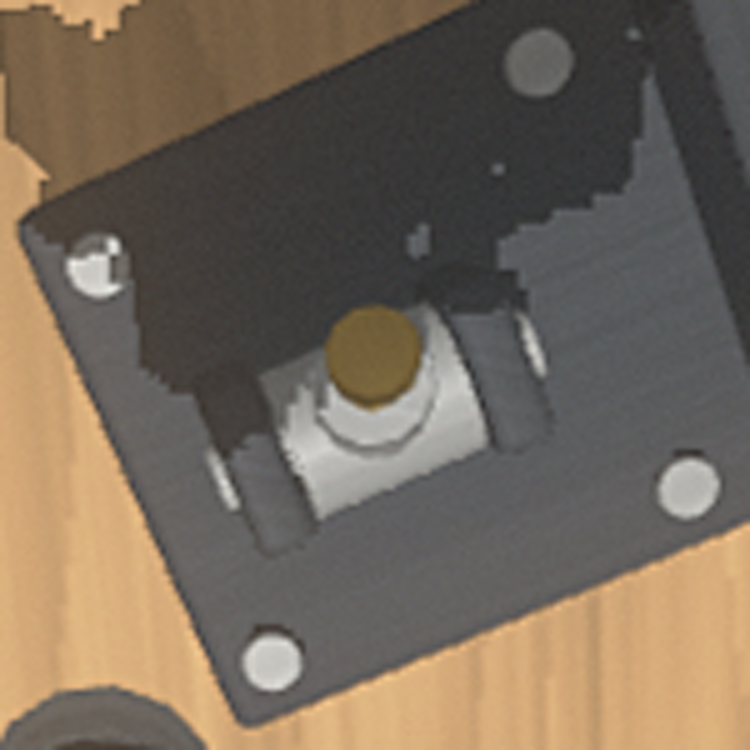

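View pics/v2z.png

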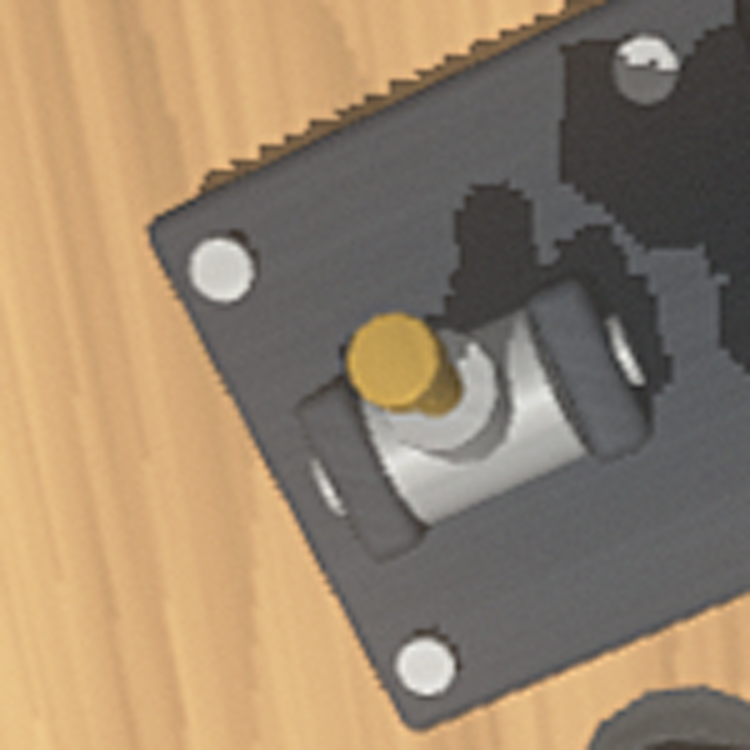

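Run:
```python
from h import *
np.set_printoptions(precision=4,suppress=True)
v1=dict(np.load("v1.npz"));v2=dict(np.load("v2.npz"))
a=lambda x,y:("w",235+x/5,60+y/5,v1)
b=lambda x,y:("w",117+x/5,60+y/5,v2)
def T(n,p,q):
    X=tri([a(*p),b(*q)]);print(n,X,"res",proj("w",X,v1)-np.array(a(*p)[1:3]),proj("w",X,v2)-np.array(b(*q)[1:3]));return X
tip=T("tip",(374,353),(393,359));sl=T("sleeve",(378,392),(438,391))
d=tip-sl;print("d",d,np.linalg.norm(d))
B=[T("bolt",p,q) for p,q in [((96,266),(221,269)),((272,661),(426,666)),((539,62),(646,69))]]
C=[T("corner",p,q) for p,q in [((22,222),(152,226)),((248,724),(418,728))]]
x=B[2]-B[0];yv=B[0]-B[1];yc=C[1]-C[0]
print(np.degrees(np.arctan2(x[1],x[0])),np.degrees(np.arctan2(yv[1],yv[0])),np.degrees(np.arctan2(yc[1],yc[0])))
# planar at z=.03
for f,pts in((a,[(96,266),(272,661),(539,62),(687,487),(22,222),(248,724)]),(b,[(221,269),(426,666),(646,69),(152,226),(418,728)])):
    Q=np.array([onz(*f(*p)[:3],.03 if i>3 or (f is b and i>2) else .032,f(*p)[3]) for i,p in enumerate(pts)]);print(Q)
# head-diameter/ears: axle ends
T("axleR",(534,345),(627,352));T("axleL",(225,480),(328,487))
```

```text
tip [ 0.5211 -0.1746  0.0979] res [ 0.0012 -0.0909] [0.0039 0.0905]
sleeve [ 0.5243 -0.1834  0.0788] res [ 0.0164 -0.7278] [0.0165 0.7255]
d [-0.0032  0.0089  0.0191] 0.021254792018319812
bolt [ 0.4771 -0.1608  0.0321] res [-0.0023 -0.1628] [0.0119 0.1623]
bolt [ 0.5057 -0.2462  0.0331] res [0.002  0.1078] [-0.0013 -0.1075]
bolt [ 0.5651 -0.1318  0.0328] res [ 0.0015 -0.0224] [0.0005 0.0223]
corner [ 0.4632 -0.1512  0.0262] res [-0.001 -0.035] [0.0032 0.0349]
corner [ 0.5    -0.263   0.0243] res [0.001  0.0511] [-0.0002 -0.051 ]
18.21060555385816 108.49391179857047 -71.7696277183956
[[ 0.4771 -0.1609  0.032 ]
 [ 0.5058 -0.2464  0.032 ]
 [ 0.5653 -0.1318  0.032 ]
 [ 0.5935 -0.2177  0.032 ]
 [ 0.4634 -0.1511  0.03  ]
 [ 0.4997 -0.2608  0.03  ]]
[[ 0.4771 -0.1606  0.032 ]
 [ 0.5055 -0.2467  0.032 ]
 [ 0.5651 -0.1318  0.032 ]
 [ 0.4644 -0.1511  0.03  ]
 [ 0.5012 -0.2611  0.03  ]]
axleR [ 0.5568 -0.1819  0.057 ] res [-0.0012  0.0438] [-0.0009 -0.0436]
axleL [ 0.4976 -0.2012  0.0587] res [0.0028 0.213 ] [-0.0083 -0.2124]
```

Emit:
jog_arm([
  [0.015,0,0,0,-0.108,0.048,0],
  [0.015,0,0,0,-0.108,0.048,0],
  [0.015,0,0,0,-0.108,0.048,0],
  [0.015,0,0,0,0,0,0],
  [0.015,0,0,0,0,0,0],
])

```text
t: 7.85
tcp_pos: [0.5638, -0.2209, 0.2231]
ee_rot: [2.804, -0.14, 0.179]
ft_force: [0.7, -0.2, -1.0]
width: 0.0235
```

```bash
cat > plan.py <<'E'
from h import *
from scipy.spatial.transform import Rotation as Ro
import sys
np.set_printoptions(precision=4,suppress=True)
th=0.356; n=np.array([-.314*np.sin(th),.949*np.sin(th),np.cos(th)]);n/=np.linalg.norm(n)
tip=np.array([.5211,-.1746,.0985])
def plan(gap,tip=tip,n=n):
    s=bot.sense();M=Ro.from_rotvec(s['ee_rot']).as_matrix()
    goal=tip+n*(.032+gap)
    z=M.T@(-n); r=np.cross([0,0,1],z)
    print("t",s['t'],"tcp",s['tcp_pos'],"f",s['ft_force'],"w",s['width'],"q",s['q'])
    print("move in tool",M.T@(goal-s['tcp_pos']),"turn",r)
if __name__=="__main__": plan(float(sys.argv[1]))
E
python3 plan.py 0.07
```

```text
t 7.85 tcp [ 0.5638 -0.2209  0.2231] f [ 0.745  -0.2128 -0.9527] w 0.02354442663424035 q [-0.5141  0.357   0.7688  1.9452  0.0857  0.7583  0.0432]
move in tool [-0.0633 -0.0782 -0.0048] turn [-0.0033  0.0026  0.    ]
```

Emit:
jog_arm([
  [0.015,-0.021,-0.026,-0.002,-0.003,0.003,0],
  [0.015,-0.021,-0.026,-0.002,0,0,0],
  [0.015,-0.021,-0.026,-0.001,0,0,0],
  [0.015,0,0,0,0,0,0],
  [0.015,0,0,0,0,0,0],
  [0.015,0,0,0,0,0,0],
])

```text
t: 8.45
tcp_pos: [0.5116, -0.1444, 0.195]
ee_rot: [2.798, -0.148, 0.186]
ft_force: [-0.1, -0.0, -2.1]
width: 0.0233
```

```bash
python3 plan.py 0.07; python3 look.py v3;python3 - <<'E'
from plan import *
c=dict(np.load("v3.npz"));print("tip",proj("w",tip,c),"sleeve",proj("w",tip-.024*n,c),"mouth",proj("w",c['tcp']+Ro.from_rotvec(c['rv']).apply([0,0,.044]),c))
crop("pics/v3.png","pics/v3z.png",180,100,150,110,5)
E
```

```text
t 8.45 tcp [ 0.5116 -0.1444  0.195 ] f [-0.0749 -0.0326 -2.146 ] w 0.02328529085121231 q [-0.7459  0.286   0.8237  2.1152  0.1941  0.7073 -0.2021]
move in tool [-0.0021 -0.0034 -0.0005] turn [ 0.0023 -0.0019  0.    ]
8.45 [ 0.51162505 -0.14442783  0.19502807] [ 2.79794454 -0.14759638  0.18579769] [-0.74589905  0.28595547  0.82369486  2.11518301  0.19408985  0.70731745
 -0.20213287] [-0.07493109 -0.03264053 -2.14600125] 0.02328529085121231
tip [252.1697 185.1926] sleeve [252.3564 177.1233] mouth [255.1095 217.4583]
```

View pics/v3z.png

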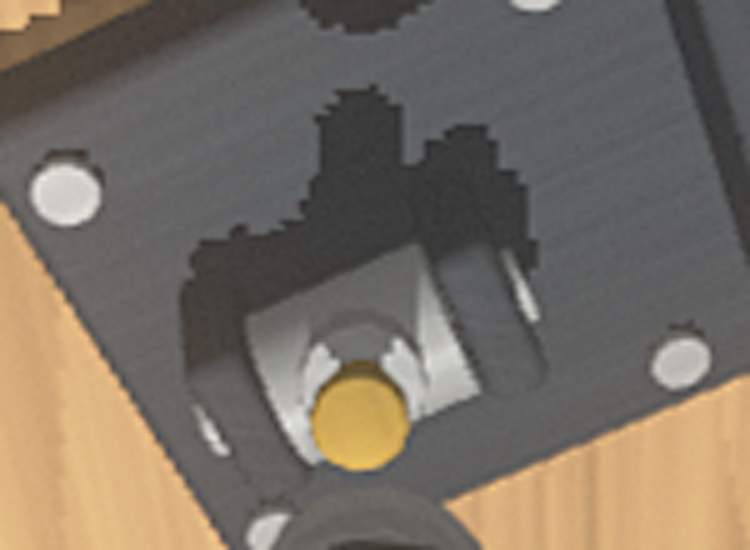

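Run:
```python
from plan import *
crop("pics/v3.png","pics/v3y.png",225,145,55,55,12)
im=cv2.imread("pics/v3y.png")
c=dict(np.load("v3.npz"))
def circ(th,ctr,r,col):
    n=np.array([-.314*np.sin(th),.949*np.sin(th),np.cos(th)])
    e1=np.array([.949,.314,0]);e2=np.cross(n,e1)
    pts=np.array([proj("w",ctr(n)+r*(np.cos(a)*e1+np.sin(a)*e2),c) for a in np.linspace(0,6.283,40)])
    cv2.polylines(im,[((pts-[225,145])*12+6).astype(np.int32)],True,col,1)
for th,col in((.356,(0,0,255)),(.45,(0,255,0)),(.27,(255,0,0))):
    circ(th,lambda n:tip-.024*n,.011,col)
circ(.356,lambda n:tip,.008,(0,0,255))
cv2.imwrite("pics/v3o.png",np.hstack([cv2.imread("pics/v3y.png")[:,:400],im[:,:400]]))
```

```text
(no output)
```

View pics/v3o.png

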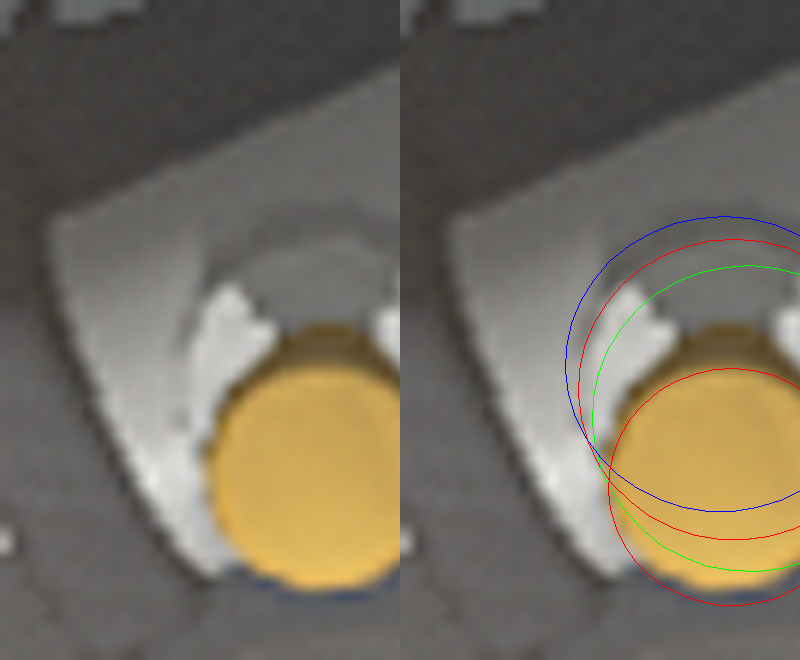

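Run:
```python
from plan import *
c=dict(np.load("v3.npz"));M=Ro.from_rotvec(c['rv']);W=lambda p:proj("w",c['tcp']+M.apply(p),c)
for z in (.040,.044,.048): print(z,W([0,-.015,z]),W([0,0,z]))
print("collar top circle far edge",W([0,-.019,.014]),"low edge",W([0,-.019,.008]), "collar sides",W([.019,0,.008]),W([-.019,0,.008]))
print("cap",W([0,0,-.052]),W([.011,0,-.052]))
crop("pics/v3.png","pics/v3p.png",195,180,120,180,4)
```

```text
0.04 [255.1022 196.255 ] [255.1102 219.9667]
0.044 [255.1016 194.1523] [255.1095 217.4583]
0.048 [255.101  192.1301] [255.1088 215.0438]
collar top circle far edge [255.1041 204.895 ] low edge [255.1053 209.0565] collar sides [292.5746 244.1754] [217.6595 244.201 ]
cap [255.141  326.2974] [288.2537 326.2857]
```

View pics/v3p.png

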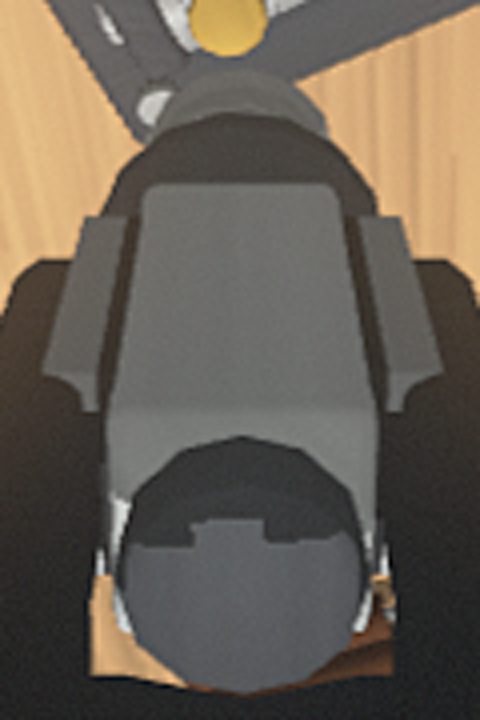

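Emit:
jog_arm([
  [0.015,-0.003,-0.005,0,0.002,-0.002,0],
  [0.015,0,0,0.015,0,0,0],
  [0.015,0,0,0.015,0,0,0],
  [0.015,0,0,0.015,0,0,0],
  [0.015,0,0,0.008,0,0,0],
  [0.015,0,0,0,0,0,0],
  [0.015,0,0,0,0,0,0],
  [0.015,0,0,0,0,0,0],
])

```text
t: 9.3
tcp_pos: [0.5148, -0.1548, 0.1429]
ee_rot: [2.801, -0.143, 0.183]
ft_force: [0.0, 0.6, -1.2]
width: 0.0233
```

```bash
python3 plan.py 0.0165; python3 look.py v4;python3 - <<'E'
from plan import *
for k in("scene","top"): cv2.imwrite(f"pics/{k}4.png",bot.capture(k)[:,:,::-1])
c=dict(np.load("v4.npz"))
crop("pics/v4.png","pics/a.png",205,140,100,100,4)
p=proj("scene",tip).astype(int);q=proj("top",tip).astype(int);print(p,q)
crop("pics/scene4.png","pics/b.png",p[0]-35,p[1]-45,70,70,6)
a=cv2.imread("pics/a.png");b=cv2.imread("pics/b.png")[:400,:400]
cv2.imwrite("pics/ab.png",np.hstack([a,b]))
E
```

```text
t 9.3 tcp [ 0.5148 -0.1548  0.1429] f [ 0.0358  0.6048 -1.2161] w 0.023303833931015868 q [-0.6492  0.3895  0.7607  2.147   0.1203  0.5746 -0.144 ]
move in tool [0.0014 0.0037 0.0004] turn [-0.0001 -0.0003  0.    ]
9.3 [ 0.51478845 -0.15480915  0.14293182] [ 2.80058545 -0.14295199  0.18310797] [-0.64915536  0.38952963  0.76065889  2.14701887  0.1202853   0.57462727
 -0.14395614] [ 0.03583093  0.60482605 -1.21609022] 0.023303833931015868
[201 164] [319 204]
```

View pics/ab.png

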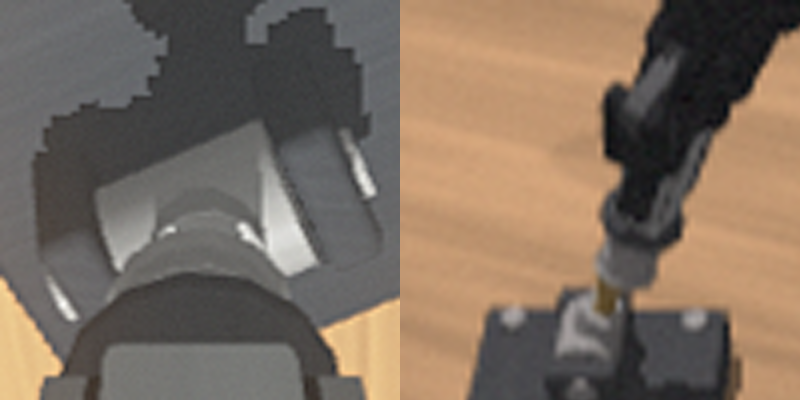

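Run:
```python
from plan import *
c=dict(np.load("v4.npz"));M=Ro.from_rotvec(c['rv'])
def ov(name,src,x0,y0,w,k,cc=None):
    im=cv2.resize(cv2.imread(src)[y0:y0+w,x0:x0+w],None,fx=k,fy=k,interpolation=cv2.INTER_CUBIC);raw=im.copy()
    def poly(P,col):
        pts=np.array([proj(name,p,cc) for p in P]);cv2.polylines(im,[((pts-[x0,y0]+.5)*k).astype(np.int32)],True,col,1)
    A=np.linspace(0,6.283,40)
    e1=np.array([.949,.314,0]);e2=np.cross(n,e1)
    for d,r in((0,.008),(.008,.008),(.008,.005),(.024,.005),(.024,.011)): poly([tip-d*n+r*(np.cos(a)*e1+np.sin(a)*e2) for a in A],(0,0,255))
    for z,r in((.044,.015),(.014,.019)): poly([c['tcp']+M.apply([r*np.cos(a),r*np.sin(a)+.0012,z]) for a in A],(0,255,0))
    return np.hstack([raw,im])
cv2.imwrite("pics/o1.png",ov("scene","pics/scene4.png",176,140,50,8))
cv2.imwrite("pics/o2.png",ov("top","pics/top4.png",295,180,50,8))
cv2.imwrite("pics/o12.png",np.vstack([cv2.imread("pics/o1.png")[:300],cv2.imread("pics/o2.png")[:300]]))
```

```text
(no output)
```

View pics/o12.png

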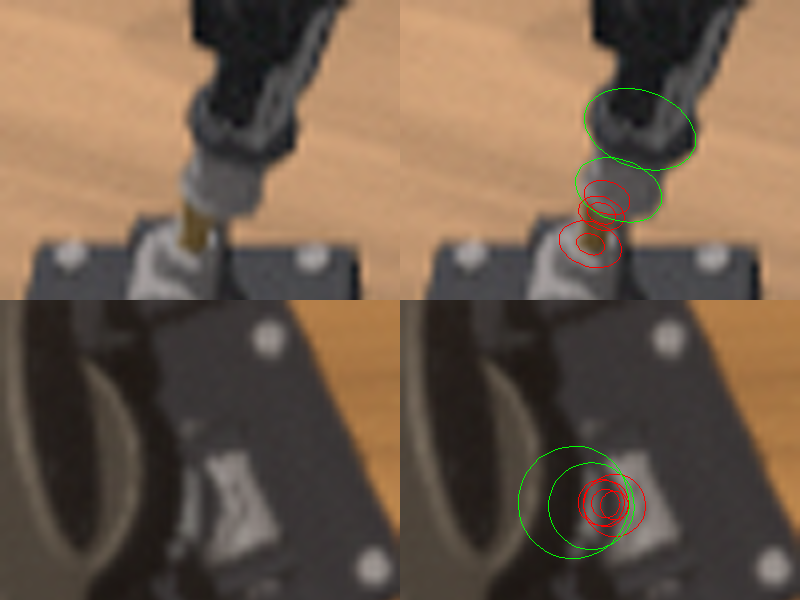

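Emit:
jog_arm([
  [0.015,0.0007,0.002,0,0,0,0],
  [0.015,0,0,0.003,0,0,0],
  [0.015,0,0,0.003,0,0,0],
  [0.015,0,0,0.002,0,0,0],
  [0.015,0,0,0,0,0,0],
  [0.015,0,0,0,0,0,0],
])

```text
t: 10.05
tcp_pos: [0.5156, -0.1596, 0.1355]
ee_rot: [2.8, -0.143, 0.181]
ft_force: [-0.9, 0.7, -2.3]
width: 0.0235
```

```bash
python3 plan.py 0.0085; python3 look.py v5;python3 - <<'E'
from plan import *
crop("pics/v5.png","pics/a.png",205,140,100,100,4)
cv2.imwrite("pics/scene5.png",bot.capture("scene")[:,:,::-1])
crop("pics/scene5.png","pics/b.png",176,140,50,50,8)
cv2.imwrite("pics/ab5.png",np.hstack([cv2.imread("pics/a.png"),cv2.imread("pics/b.png")]))
E
```

```text
t 10.05 tcp [ 0.5156 -0.1596  0.1355] f [-0.947   0.7394 -2.2622] w 0.023533087797267625 q [-0.6269  0.4055  0.7486  2.1483  0.1099  0.5561 -0.1305]
move in tool [ 0.0013  0.0017 -0.0003] turn [ 0.0004  0.0009 -0.    ]
10.05 [ 0.5155701  -0.15961221  0.13548429] [ 2.80024494 -0.14295789  0.18126466] [-0.62689321  0.40552666  0.74855374  2.14827075  0.10993955  0.55613275
 -0.13047283] [-0.94695401  0.73937676 -2.26218891] 0.023533087797267625
```

View pics/ab5.png

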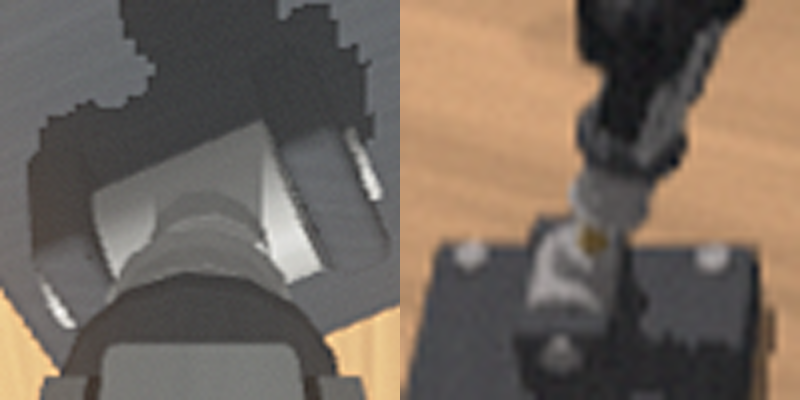

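Emit:
jog_arm([
  [0.015,0.0006,0,0.002,0,0,0],
  [0.015,0,0,0.002,0,0,0],
  [0.015,0,0,0.002,0,0,0],
  [0.015,0,0,0,0,0,0],
  [0.015,0,0,0,0,0,0],
])

```text
t: 10.65
tcp_pos: [0.5168, -0.1617, 0.13]
ee_rot: [2.8, -0.143, 0.181]
ft_force: [0.3, 1.0, -0.9]
width: 0.0235
```

```bash
python3 plan.py 0.0025
```

```text
t 10.65 tcp [ 0.5168 -0.1617  0.13  ] f [ 0.2954  0.9843 -0.918 ] w 0.023523929332836778 q [-0.6133  0.4176  0.7395  2.1485  0.1022  0.5428 -0.1235]
move in tool [ 0.0007  0.0016 -0.0002] turn [ 0.0004  0.0008 -0.    ]
```

Still free of contact and on the axis. I'll feel for the roof contact in small steps.

Emit:
jog_arm([
  [0.015,0,0,0.0015,0,0,0],
  [0.015,0,0,0.001,0,0,0],
  [0.015,0,0,0.001,0,0,0],
  [0.015,0,0,0,0,0,0],
])

```text
t: 11.05
tcp_pos: [0.5176, -0.1625, 0.1272]
ee_rot: [2.801, -0.143, 0.182]
ft_force: [-3.8, 4.0, 8.6]
width: 0.0235
```

Emit:
jog_arm([
  [0.015,0,0,0.001,0,0,0],
  [0.015,0,0,0,0,0,0],
])

```text
t: 11.25
tcp_pos: [0.5177, -0.1629, 0.1263]
ee_rot: [2.801, -0.143, 0.182]
ft_force: [-3.6, 3.0, 8.3]
width: 0.0232
```

```bash
python3 plan.py -0.002
```

```text
t 11.25 tcp [ 0.5177 -0.1629  0.1263] f [-3.5592  3.0005  8.2722] w 0.023246572355561677 q [-0.6042  0.4253  0.733   2.149   0.0969  0.5333 -0.1187]
move in tool [0.0003 0.0018 0.0003] turn [-0.0001  0.0003  0.    ]
```

Emit:
jog_arm([
  [0.015,0,0,0.001,0,0,0],
  [0.015,0,0,0.001,0,0,0],
  [0.015,0,0,0,0,0,0],
])

```text
t: 11.55
tcp_pos: [0.5178, -0.1636, 0.1243]
ee_rot: [2.801, -0.143, 0.182]
ft_force: [-2.8, 1.9, 4.7]
width: 0.0235
```

Emit:
jog_arm([
  [0.015,0,0,0.001,0,0,0],
  [0.015,0,0,0.001,0,0,0],
  [0.015,0,0,0,0,0,0],
])

```text
t: 11.85
tcp_pos: [0.5181, -0.1643, 0.1224]
ee_rot: [2.8, -0.143, 0.182]
ft_force: [-1.5, 2.4, 5.6]
width: 0.0233
```

```bash
python3 plan.py -0.006
```

```text
t 11.85 tcp [ 0.5181 -0.1643  0.1224] f [-1.5445  2.4086  5.5631] w 0.023262226362362064 q [-0.5956  0.4332  0.7272  2.1501  0.0925  0.5236 -0.1147]
move in tool [0.0004 0.0017 0.0001] turn [ 0.0001  0.0003 -0.    ]
```

The push-back is falling as expected, so the nipple is sinking in. I'll go on to the stop.

Emit:
jog_arm([
  [0.015,0,0,0.001,0,0,0],
  [0.015,0,0,0.001,0,0,0],
  [0.015,0,0,0,0,0,0],
])

```text
t: 12.15
tcp_pos: [0.5183, -0.1651, 0.1202]
ee_rot: [2.8, -0.143, 0.182]
ft_force: [-1.6, 1.4, 4.1]
width: 0.0235
```

Emit:
jog_arm([
  [0.015,0,0,0.001,0,0,0],
  [0.015,0,0,0,0,0,0],
])

```text
t: 12.35
tcp_pos: [0.5184, -0.1654, 0.1196]
ee_rot: [2.8, -0.143, 0.182]
ft_force: [-2.0, 2.9, 8.7]
width: 0.0236
```

```bash
python3 plan.py -0.009
```

```text
t 12.35 tcp [ 0.5184 -0.1654  0.1196] f [-2.0401  2.8948  8.7412] w 0.02362317817016656 q [-0.5892  0.439   0.7228  2.1506  0.0892  0.5168 -0.1118]
move in tool [0.0003 0.0017 0.0001] turn [ 0.0002  0.0003 -0.    ]
```

Emit:
jog_arm([
  [0.015,0,0,0.0005,0,0,0],
  [0.015,0,0,0,0,0,0],
  [0.015,0,0,0,0,0,0],
  [0.015,0,0,0,0,0,0],
])

```text
t: 12.75
tcp_pos: [0.5186, -0.1654, 0.1195]
ee_rot: [2.801, -0.143, 0.182]
ft_force: [-4.5, 4.8, 15.1]
width: 0.0232
```

```bash
python3 plan.py -0.009; python3 look.py v6
python3 - <<'E'
from plan import *
crop("pics/v6.png","pics/a.png",190,130,125,125,4)
a=cv2.imread("pics/a.png")[:400,:400]
cv2.imwrite("pics/scene6.png",bot.capture("scene")[:,:,::-1])
crop("pics/scene6.png","pics/b.png",176,140,50,50,8)
cv2.imwrite("pics/ab6.png",np.hstack([a,cv2.imread("pics/b.png")]))
E
```

```text
t 12.75 tcp [ 0.5186 -0.1654  0.1195] f [-4.5075  4.7941 15.1208] w 0.023242906436479426 q [-0.5885  0.4392  0.7223  2.1504  0.0887  0.5166 -0.1113]
move in tool [ 0.0002  0.0017 -0.    ] turn [-0.0001  0.0002  0.    ]
12.75 [ 0.51857885 -0.16539183  0.11946044] [ 2.80069047 -0.14291758  0.18232855] [-0.58854596  0.43921409  0.72229172  2.1504403   0.08871079  0.51655142
 -0.11126815] [-4.5074812   4.79410309 15.12080513] 0.023242906436479426
```

View pics/ab6.png

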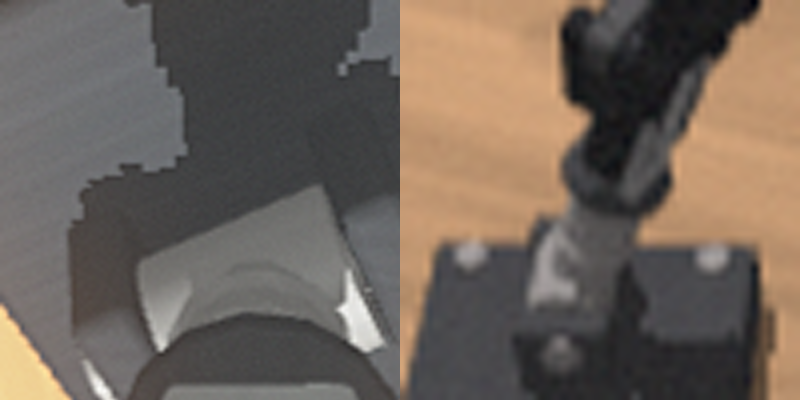

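View pics/v6.png

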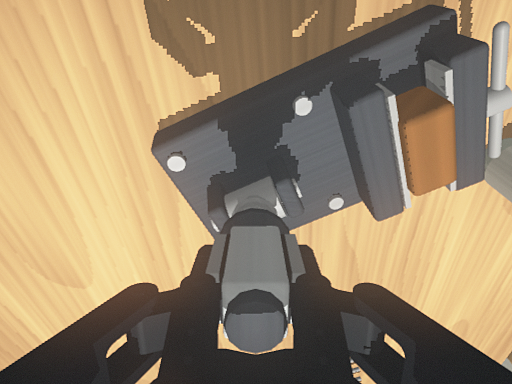

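Emit:
jog_arm([
  [0.015,0,0,0,0,0,0],
  [0.015,0,0,0,0,0,0],
  [0.015,0,0,0,0,0,0],
  [0.015,0,0,0,0,0,0],
  [0.015,0,0,0,0,0,0],
])

```text
t: 13.35
tcp_pos: [0.5186, -0.1654, 0.1195]
ee_rot: [2.801, -0.143, 0.182]
ft_force: [-4.7, 5.5, 15.4]
width: 0.0235
```

Stable at about 19 N on the stop, with the pen not slipping. I'll hand it in.

Run:
```python
from cell import bot
print(bot.close_job())
```

```text
the job is handed in; nothing more can be done
None
```

The pen is out of the 90 mm stand and pressed onto the vise's nipple. The force and travel readings say the nipple clicked down to its stop. I handed the job in at 13.4 s with the pen still held there; no verdict is reported.

- **Grip:** I gripped the pen by its square barrel at 42 N. The fingers stayed at about 23.5 mm, and the pen's place in the wrist picture did not change, so it did not slip.
- **Aim:** I measured the nipple's lean as about 0.36 rad from two wrist views. An overlay of the head and sleeve on a third view agreed with it. The tool lined up with that axis to within about 1 mrad.
- **Click:** The push-back rose to about 11 N and fell to about 6 N over the next several millimetres. It then climbed steeply after 8 to 9 mm of travel, which is the hard stop.
- **Final push:** It held steady at about 18–19 N along the axis for 0.6 s before I handed in, well under 40 N.
- **Bystanders:** The arm's path stayed well above the bowl, knife and glue. I did not measure them again afterwards.

**What disagreed:**
- The rougher lean estimates, from the sleeve offset and the tip height, ranged from 0.31 to 0.46 rad.
- The pen's mouth looked about 1.2 mm off the tool's centre line, and I corrected for that.
- About 3 N of sideways force remained at the end.
- I inferred the click from force and travel only, because the cup hides the nipple head.

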